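# Clip the inspection lamp to the eye under the bench light

## Task

Take the orange inspection lamp out of its dock and clip its snap hook onto the steel eye under the bench light's frame: press the hook's sprung gate open against the eye's bar, feel it snap shut behind the bar, then let the lamp hang freely and still. Do not press hard on the eye or the bench light, with lamp or arm (25 N is too much), and leave the other things on the bench where they are.

Things in the scene. Friction and masses are not known exactly. Their poses are not given: they have to be found in the camera images.
- lamp: Loose orange stick lamp with a steel snap hook on one end, 204 mm, 0.12-0.24 kg. Origin: centre of the flat end; z runs along it to the hook, x to the gate's side. Body: box 24 (x) by 30 (y) by 116 mm (z 0-116); grip its 30 mm width, 50-65 mm from the origin. Starts in the dock leaning 25 degrees from vertical, hook up and away from the robot, gate on the far lower side. Held: pose not told.
- lamp_seat (a point): Lamp frame (0, 0, 188.7 mm): where the bar's axis lies when the lamp hangs in the hook's crown. The hook is 8 mm round steel in the plane y = 0: shank centre line at x = -20, crown a right-angled peak with its apex at z = 200 (outer top 204), ending in a nose at x = +20, lowest z = 170. The bar's rubber sleeve stops swinging in some seconds.
- gate_touch (a point): Lamp frame (20, 0, 160 mm): point on the shut gate's axis, 30 mm from its hinge, 10 mm below the nose: best place to press on the bar. Touching it there, the bar's axis is at x = 27. Press 20 mm inwards (lamp x), then lower the hook along the lamp's axis about 29 mm: the bar slides up past the gate's tip into the crown and the gate snaps shut.
- gate (a joint): Brass gate of the hook, rad: a 6 mm rod from its hinge at lamp x = 20, z = 130 mm up to the nose. 0 shut; swings only inwards (to the shank), stop at 0.85. Sprung shut: pressed 30 mm from the hinge it starts at about 1.5 N; 3 to 4 N opens it to 0.7. The 8 mm bar passes at 0.4 to 0.7.
- dock: Fixed black and grey cradle. Origin on the table under the lamp's foot (lamp origin 36 mm above it); x: the way the lamp leans. Two cheeks hold the lamp's lowest 28 mm with 2 mm play, a 12 mm lip stands before it; a rest 16 mm wide, 90 mm long lies behind it. Draw the lamp out along its own axis by 50 mm or more.
- stand: Fixed bench light. Origin on the table under eye_mid; x runs from the open front, where the lamp comes in, to the post. White frame 215 x 170 mm of bars 25 wide, underside 323 mm up, front edge 85 mm before the origin: it bars an upright tool, so lean it back 35-45 degrees, fingers forward and down. Post 24 mm at x = 105, y = 70; foot 16 mm high, x = 65-165, y = -95 to 95.
- eye_mid (a point): Middle of the eye's bar if its carriage were mid-track. The eye is a closed steel stirrup under the frame: bar 8 mm thick along y, axis 250 mm above the table, uprights 60 mm apart, red carriage 62 mm above the bar. The carriage (stiff, 40 N) was left up to 15 mm before or behind mid-track along the stand's x, unmeasured: move the hook forward until the gate meets the bar.
- handset: Loose opened handset 75 by 150 by 9 mm lying flat below the eye; leave it.
- jar: Loose screw jar, diameter 48, height 60 mm, behind the dock; leave it.
- driver: Loose red screwdriver 150 mm lying in front of the dock; leave it.
- mouse: Loose black mouse 105 by 60 by 30 mm before the robot; leave it.
- pliers: Loose pliers 150 mm lying on the right; leave them.
- spool: Loose metal spool, diameter 60, height 42 mm, in the middle; leave it.
- flux: Loose white bottle, diameter 36, height 85 mm, on the left; leave it.

How it is judged:
By the outcome, as a careful person would: the job done as asked, in the order asked, and still so for the second after the job is handed in, with the robot touching nothing.
It also fails if it takes over 64 s, if anything falls off the work surface, if the arm or the gripper's body presses on something with over 40 N, if the wrist force passes 120 N, or if a joint passes its speed limit or range.

## Robot

A 6-joint arm with a two-finger parallel gripper is mounted at the origin on the work surface. World frame = base frame: x ahead of the robot, y to its left, z up, the work surface at z = 0. Lengths are in m, angles in rad, forces in N, time in s.
With the tool pointing down it reaches from about 0.325 to 0.875 m from the base axis. Payload 4.4 kg.
Tool frame: the origin (TCP) lies at the very end of the fingers, on their centre line; the grasp point (between the pads) lies 19 mm behind it; z points along the fingers, y is the direction in which the jaws open and shut (so a half turn about z gives the same grasp; the last joint's range is limited). The gripper opens to 85 mm and grips with 20 to 120 N. Pads are 22 mm wide; open, the fingers measure 114 mm over their backs; the gripper's body (76 mm by 85 mm) begins 54 mm behind the grasp point. The pads swing forward as they close: fully open they stand 13 mm farther back than shut.
Start: joints at [0.968, 0.207, 1.542, -0, 1.393, -0.15], TCP at [0.252, 0.517, 0.231] pointing down, gripper open.
Joint ranges: [-2.73, 2.73], [-0.86, 2.22], [0.23, 2.46], [-1.11, 4.25], [0.08, 2.63], [-2.82, 2.82]. Speed limits (rad/s): [2.79, 2.79, 3.14, 3.14, 3.14, 3.14].

## Interface

Orientations are given as a unit quaternion [w, x, y, z].
In Python, from workcell import env, imaging gives the robot as it stands. The module is installed in compiled form; this text tells all that it offers. Calls block until the motion is done:
- env.reach(position, orientation): joint-space move of the TCP to a pose.
- env.move_straight(position, frame=None, max_speed=0.15): straight line of the TCP; frame=None keeps the orientation; max_speed is the mean speed in m/s.
- env.move_j(angles): joint-space move.
- env.command_gripper(opening, squeeze=None): finger opening in m; squeeze is the grip in N (None keeps the last); returns when the fingers have stopped.
- env.wait(seconds).
- env.solve_ik(position, orientation): joint angles nearest the present ones, or None.
- env.sense(): the state.
- imaging.grab_frame(name): name is "side" or "top" or "wrist"; returns a dict with "image" (384x512x3 uint8, red, green, blue), "range_z" (384x512 float32, m along the optical axis (not along the pixel's ray), 0 where there is no reading), "intrinsics" (3x3 intrinsics, pixels), "k1" (the pictures are not rectified: a ray, as slopes to the right and down, at radius r is drawn at 1 + k1 r^2 times it, then the intrinsics apply), "rvec" (rotation vector, rad) and "tvec" (3), from world to camera coordinates, as OpenCV has them; the wrist camera has in their place "T_tool_cam" (4x4, takes a point from camera to tool coordinates, whose origin is the TCP and whose axes are the flange's). Camera axes: x right, y down, z forward; pixel columns grow to the right and rows downward; lengths in m; the calibration is good to about 2 mm. A picture is of the moment at which its call begins: read the wrist's pose just before it.
A pose or a line that the arm cannot do raises env.PlanningError and nothing moves.
- env.finish_job(): hands the job in, once; it reports no verdict.
The state is a dict: "t": time; "joint_pos": joint angles; "joint_vel": joint speeds; "tau": joint torques, N m; "tool_pos": TCP position; "eef_rot": TCP orientation; "ft_force": force on the tool from outside, world axes, zero at the start; "torque": the same for the moment, N m; "grip_width": finger opening in m.
Only numpy, scipy, OpenCV 4.12 (cv2) and the standard library are available. Lean on these libraries where they do the work, as an engineer would, in place of code of your own. Each camera call takes 0.05 s, during which the arm holds its last target.

## Working session

There is one attempt and no reset: what is moved stays moved. The work goes in short steps, each a Python script; the robot and the scene stay as the last script left them, time stands still between calls to the robot, and variables do not carry over. Pictures are saved under pics/ and viewed, and the job is handed in when it is done.

```bash
mkdir -p pics; cat > h.py <<'E'
import numpy as np, cv2, sys
from scipy.spatial.transform import Rotation as R
from workcell import env, imaging
def q2R(q): return R.from_quat([q[1],q[2],q[3],q[0]])
def R2q(M):
    q=R.from_matrix(M).as_quat(); return [q[3],q[0],q[1],q[2]]
def grab(name):
    s=env.sense(); f=imaging.grab_frame(name)
    if 'rvec' in f:
        Rc=cv2.Rodrigues(np.array(f['rvec'],float))[0]; t=np.array(f['tvec'],float).ravel()
        T=np.eye(4); T[:3,:3]=Rc.T; T[:3,3]=-Rc.T@t
    else:
        Tt=np.eye(4); Tt[:3,:3]=q2R(s['eef_rot']).as_matrix(); Tt[:3,3]=s['tool_pos']
        T=Tt@np.array(f['T_tool_cam'])
    f['T']=T; return f
def save(f,name):
    cv2.imwrite(f'pics/{name}.png',f['image'][:,:,::-1]); 
    np.savez(f'pics/{name}.npz',image=f['image'],range_z=f['range_z'],K=f['intrinsics'],k1=f['k1'],T=f['T'])
def load(n):
    d=np.load(f'pics/{n}.npz'); return dict(image=d['image'],range_z=d['range_z'],intrinsics=d['K'],k1=float(d['k1']),T=d['T'])
def ray(f,u,v):
    K=np.array(f['intrinsics']); 
    xd=(np.array(u,float)-K[0,2])/K[0,0]; yd=(np.array(v,float)-K[1,2])/K[1,1]; x,y=xd,yd
    for _ in range(20):
        r=1+float(f['k1'])*(x*x+y*y); x,y=xd/r,yd/r
    return np.stack([x,y,np.ones_like(x)],-1)
def pts(f,u=None,v=None):
    if u is None:
        v,u=np.mgrid[0:384,0:512]
    d=ray(f,u,v); z=f['range_z'][v,u]
    P=d*z[...,None]
    return P@f['T'][:3,:3].T+f['T'][:3,3]
def plane(f,u,v,h):
    d=f['T'][:3,:3]@ray(f,u,v); o=f['T'][:3,3]; return o+d*(h-o[2])/d[2]
def proj(f,P):
    T=np.linalg.inv(f['T']); p=np.atleast_2d(P)@T[:3,:3].T+T[:3,3]; x=p[:,0]/p[:,2];y=p[:,1]/p[:,2]
    r=1+float(f['k1'])*(x*x+y*y);K=np.array(f['intrinsics'])
    return np.stack([K[0,0]*x*r+K[0,2],K[1,1]*y*r+K[1,2]],-1)
def crop(n,u0,v0,u1,v1,s,out):
    im=cv2.imread(f'pics/{n}.png')[v0:v1,u0:u1]; cv2.imwrite(f'pics/{out}.png',cv2.resize(im,None,fx=s,fy=s,interpolation=cv2.INTER_CUBIC))
E
python3 - <<'E'
from h import *
for n in ['side','top','wrist']:
    f=grab(n); save(f,n+'0'); print(n,np.round(f['T'],3).tolist(),f['k1'],np.array(f['intrinsics']).tolist())
s=env.sense(); print(s)
E
```

```text
side [[0.913, -0.292, 0.284, 0.151], [-0.407, -0.659, 0.633, -0.942], [0.003, -0.693, -0.721, 1.208], [0.0, 0.0, 0.0, 1.0]] 0.0003076839102876662 [[483.30977479340646, 0.0, 257.21911023274004], [0.0, 483.30977479340646, 186.55048314886812], [0.0, 0.0, 1.0]]
top [[-0.013, -0.993, 0.117, 0.445], [-0.999, 0.016, 0.03, -0.02], [-0.032, -0.116, -0.993, 1.331], [0.0, 0.0, 0.0, 1.0]] -0.06494340492889288 [[413.22231488229477, 0.0, 253.5131755962829], [0.0, 413.22231488229477, 188.5636146254951], [0.0, 0.0, 1.0]]
wrist [[0.438, 0.865, 0.245, 0.189], [0.899, -0.421, -0.122, 0.546], [-0.002, 0.273, -0.962, 0.373], [0.0, 0.0, 0.0, 1.0]] -0.0016090494672023016 [[340.34663188444824, 0.0, 251.34367663541624], [0.0, 340.34663188444824, 188.7310436052714], [0.0, 0.0, 1.0]]
{'t': 0.15, 'joint_pos': array([ 9.67485630e-01,  2.07262510e-01,  1.54264809e+00, -2.25191658e-06,
        1.39351552e+00, -1.50500606e-01]), 'joint_vel': array([-0.00037407, -0.00127385, -0.00492134, -0.00130528, -0.00014878,
       -0.00102889]), 'tau': array([-3.57078843e-04, -3.83514225e+01, -2.92035878e+01, -2.47240332e-04,
        6.63723578e-03, -7.69194969e-06]), 'tool_pos': array([0.25122522, 0.51654603, 0.23036022]), 'eef_rot': array([-3.36367547e-04,  2.24475482e-01,  9.74479306e-01, -8.52790482e-04]), 'ft_force': array([ 0.62471104, -0.53744664, -0.93938662]), 'torque': array([ 0.03417039, -0.00021609,  0.03306557]), 'grip_width': 0.08531016611979916}
```

View pics/side0.png

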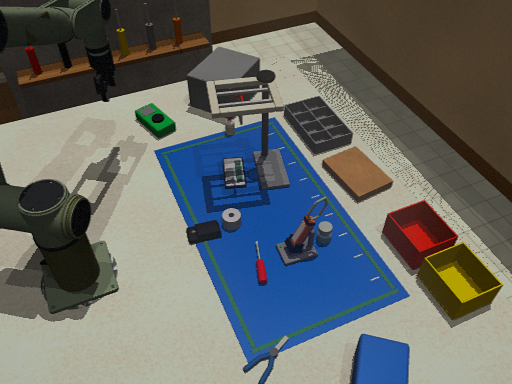

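View pics/top0.png

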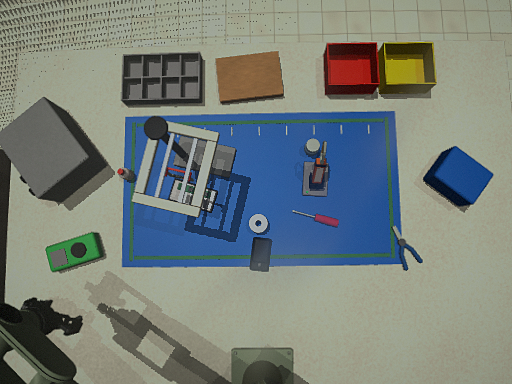

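View pics/wrist0.png

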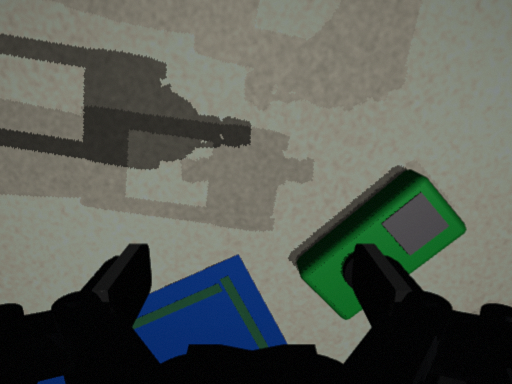

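The side view shows the lamp in its dock at about (305,230), the stand frame at (245,97) and its foot at (270,168). The top view shows the dock at (316,178) and the frame at (178,168). I'll enlarge both.

```bash
python3 - <<'E'
from h import *
crop('top0',280,130,350,205,8,'c_lamp_top'); crop('top0',120,105,260,255,4,'c_st_top')
crop('side0',265,180,345,275,6,'c_lamp_side'); crop('side0',180,60,310,220,4,'c_st_side')
E
```

```text
(no output)
```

View pics/c_lamp_top.png

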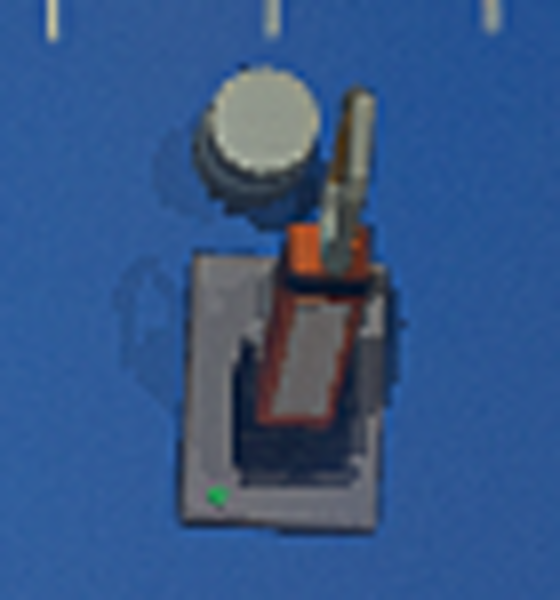

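View pics/c_st_top.png

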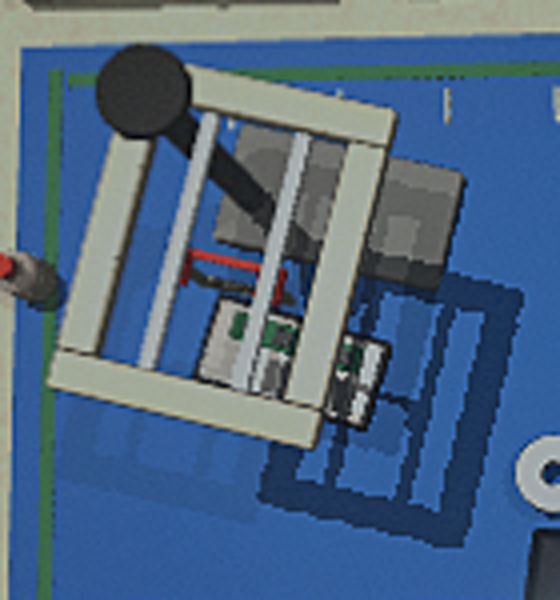

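View pics/c_lamp_side.png

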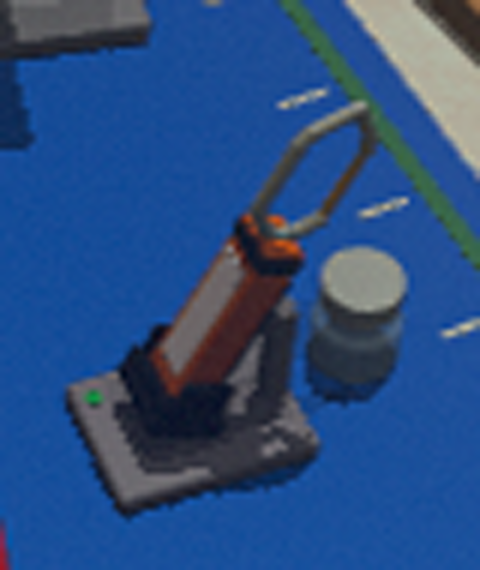

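View pics/c_st_side.png

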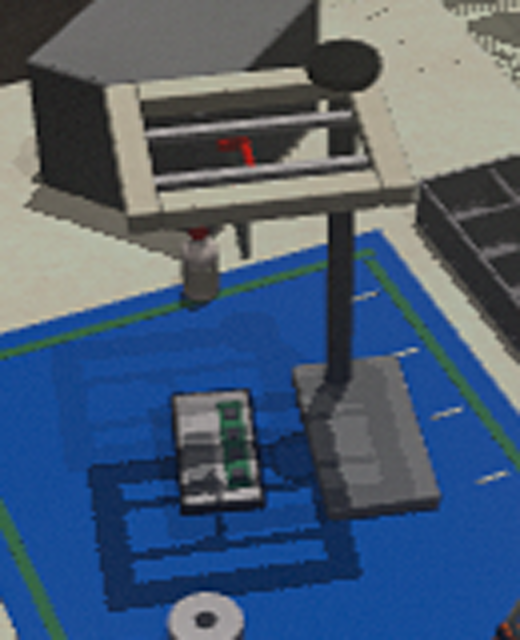

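Top crop: lamp foot near (316,182), hook top near (325,142); the gate is the brown rod on the far side. Front frame bar runs from (132,201) to (199,216), with the red carriage at about (178,170). Next I'll take rough poses from the range data.

```bash
python3 - <<'E'
from h import *
for n in ['top0','side0']:
    f=load(n); P=pts(f); im=f['image'].astype(int); r,g,b=im[...,0],im[...,1],im[...,2]
    if n=='top0':
        for u,v,h in [(133,201,.33),(200,217,.33),(218,130,.33),(304,195,.01),(327,196,.01),(304,162,.01)]:
            print(u,v,P[v,u].round(3),plane(f,u,v,h).round(3))
    m=(r>1.6*g)&(r>1.6*b)&(r>60)&(f['range_z']>0)&(P[...,0]>.3)&(P[...,0]<.85)
    for nm,box in [('lamp',(abs(P[...,1]+.15)<.12)&(P[...,2]>.03)),('carr',(P[...,1]>.05)&(P[...,1]<.4)&(P[...,2]>.2))]:
        k=m&box; Q=P[k]
        if len(Q): print(n,nm,len(Q),Q.mean(0).round(3),Q.min(0).round(3),Q.max(0).round(3)); vv,uu=np.nonzero(k); print(uu.min(),uu.max(),vv.min(),vv.max())
    # white frame
    k=(abs(P[...,2]-.33)<.02)&(P[...,1]>.05)&(P[...,1]<.45)&(P[...,0]>.3)&(P[...,0]<.9)&(r>120)
    Q=P[k]; print('frame',len(Q),Q[:,2].mean(), cv2.minAreaRect(Q[:,:2].astype(np.float32)), cv2.boxPoints(cv2.minAreaRect(Q[:,:2].astype(np.float32))).round(3).tolist())
E
```

```text
133 201 [0.536 0.305 0.341] [0.537 0.308 0.33 ]
200 217 [ 0.512  0.195 -0.001] [0.495 0.142 0.33 ]
218 130 [0.798 0.135 0.004] [0.711 0.097 0.33 ]
304 195 [ 0.577 -0.142  0.005] [ 0.577 -0.141  0.01 ]
327 196 [ 0.574 -0.216 -0.   ] [ 0.573 -0.215  0.01 ]
304 162 [ 0.683 -0.144  0.016] [ 0.684 -0.144  0.01 ]
top0 lamp 81 [ 0.643 -0.178  0.116] [ 0.495 -0.228  0.03 ] [ 0.673 -0.162  0.148]
312 333 158 220
top0 carr 63 [0.61  0.201 0.321] [0.587 0.166 0.314] [0.621 0.232 0.327]
165 191 167 180
frame 2782 0.34122374374074615 ((0.6194262504577637, 0.20165029168128967), (0.16914962232112885, 0.21411186456680298), 76.0201644897461) [[0.4950000047683716, 0.14499999582767487], [0.703000009059906, 0.09399999678134918], [0.7440000176429749, 0.257999986410141], [0.5360000133514404, 0.3100000023841858]]
side0 lamp 145 [ 0.635 -0.192  0.103] [ 0.485 -0.226  0.031] [ 0.668 -0.166  0.154]
261 314 216 272
side0 carr 34 [0.609 0.217 0.318] [0.597 0.174 0.311] [0.617 0.238 0.331]
234 243 94 101
frame 1092 0.33941921174720374 ((0.6174741983413696, 0.19702835381031036), (0.1738581657409668, 0.21731525659561157), 75.93948364257812) [[0.4909999966621399, 0.13899999856948853], [0.7020000219345093, 0.0860000029206276], [0.7440000176429749, 0.2549999952316284], [0.5329999923706055, 0.30799999833106995]]
```

```bash
cat >> h.py <<'E'
def toolR(yaw,tilt,flip=False):
    # tool z = forward(yaw)*sin(tilt) - z*cos(tilt); tool y horizontal
    h=np.array([np.cos(yaw),np.sin(yaw),0]); z=h*np.sin(tilt)-np.array([0,0,1])*np.cos(tilt)
    y=np.array([-np.sin(yaw),np.cos(yaw),0]); y=-y if flip else y
    return np.stack([np.cross(y,z),y,z],1)
E
python3 - <<'E'
from h import *
f=imaging.grab_frame('wrist'); print(np.round(f['T_tool_cam'],3))
d=np.deg2rad
print(env.solve_ik([.251,.517,.231],list(env.sense()['eef_rot'])))
for flip in (False,True):
  for yaw in (0,-5):
    for tilt in (20,28):
      Rm=toolR(d(yaw),d(tilt),flip); g=np.array([.63,-.18,.087]); 
      for b in (0,.1): print('dock',flip,yaw,tilt,b,env.solve_ik(list(g+Rm[:,2]*(.019-b)),R2q(Rm)))
  for tilt in (40,45,53,58):
    Rm=toolR(d(-14),d(tilt),flip); X=np.array([.97,-.242,0])
    for dx,z in ((-.06,.147),(-.02,.147),(0.01,.118),(-.12,.147)):
      g=np.array([.597,.205,0])+X*dx+[0,0,z]; r=env.solve_ik(list(g+Rm[:,2]*.019),R2q(Rm)); print('st',flip,tilt,dx,None if r is None else np.round(r,2))
E
```

```text
[[-0.    -0.962 -0.274  0.069]
 [ 1.    -0.    -0.    -0.   ]
 [ 0.    -0.274  0.962 -0.142]
 [ 0.     0.     0.     1.   ]]
[ 9.68262509e-01  2.07179135e-01  1.54140051e+00  2.98293480e-06
  1.39450145e+00 -1.49699191e-01]
dock False 0 20 0 [-0.48334562  0.38705805  1.72473647  0.23999803  0.73246686 -2.20898589]
dock False 0 20 0.1 [-0.51390732  0.19365715  1.74885779  0.21570222  0.90356582 -2.19327796]
dock False 0 28 0 [-0.51738874  0.35220635  1.82074823  0.43743632  0.58015045 -2.40927117]
dock False 0 28 0.1 [-0.56649664  0.12766656  1.87956675  0.37895593  0.74919838 -2.36620446]
dock False -5 20 0 [-0.46872458  0.38278425  1.73093444  0.19621235  0.71166854 -2.08064615]
dock False -5 20 0.1 [-0.49338158  0.18668524  1.75722059  0.17582623  0.88264091 -2.06718039]
dock False -5 28 0 [-0.49619917  0.34603336  1.82960538  0.36995334  0.54251367 -2.25690828]
dock False -5 28 0.1 [-0.53615291  0.11690393  1.89177649  0.31734437  0.71140317 -2.21675077]
st False 40 -0.06 [ 0.45  0.16  2.   -0.85  0.58 -0.24]
st False 40 -0.02 [ 0.39  0.21  1.94 -0.82  0.55 -0.31]
st False 40 0.01
[... 854 characters left out ...]
-0.46872458  0.38278425  1.73093444  0.19621235  0.71166854  1.06094651]
dock True -5 20 0.1 [-0.49338158  0.18668524  1.75722059  0.17582623  0.88264091  1.07441227]
dock True -5 28 0 [-0.49619917  0.34603336  1.82960538  0.36995334  0.54251367  0.88468438]
dock True -5 28 0.1 [-0.53615291  0.11690393  1.89177649  0.31734437  0.71140317  0.92484188]
st True 40 -0.06 None
st True 40 -0.02 None
st True 40 0.01 None
st True 40 -0.12 None
st True 45 -0.06 None
st True 45 -0.02 None
st True 45 0.01 None
st True 45 -0.12 None
st True 53 -0.06 None
st True 53 -0.02 None
st True 53 0.01 None
st True 53 -0.12 None
st True 58 -0.06 None
st True 58 -0.02 None
st True 58 0.01 None
st True 58 -0.12 None
```

```bash
python3 - <<'E'
from h import *
d=np.deg2rad
D=R2q(toolR(0,0))
try:
  env.move_straight([.22,.36,.36],None,.4)
except Exception as e: print(e)
Rm=toolR(0,d(25)); g=np.array([.63,-.18,.087])
p=g-Rm[:,2]*.13+np.array([0,0,0.03]); print(p)
# check intermediate radius by joint interpolation is implicit: both ends short radius
env.reach([.38,-.15,.34],R2q(Rm)); print(env.sense()['tool_pos'],env.sense()['t'])
env.reach(list(p),R2q(Rm))
f=grab('wrist'); save(f,'w1'); print(env.sense()['t'],env.sense()['tool_pos'])
E
```

```text
[ 0.57505963 -0.18        0.23482001]
[ 0.38029189 -0.14947209  0.33959743] 2.7917
3.7333 [ 0.5750982  -0.18009876  0.2361956 ]
```

View pics/w1.png

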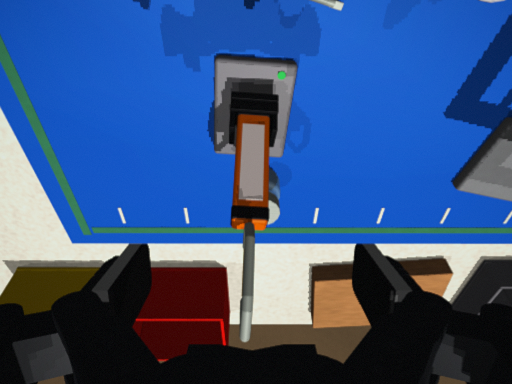

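The wrist view shows the lamp's back face with its grey label between (252,116) and (250,206), and the shank rising to (247,338). The dock plate spans (215..297, 57..155).

```bash
python3 - <<'E'
from h import *
crop('w1',195,40,315,240,3,'c_w1')
f=load('w1'); P=pts(f)
for v in range(118,232,8):
    row=[(u,f['image'][v,u].tolist()) for u in (232,236,240,250,262,266,270,274)]
    im=f['image'][v].astype(int); o=[u for u in range(215,300) if im[u,0]>1.5*im[u,2] and im[u,0]>80]
    print(v,o[:1],o[-1:],P[v,251].round(4), P[v,(o[0]+2) if o else 0].round(4),P[v,(o[-1]-3) if o else 0].round(4))
E
```

```text
118 [238] [268] [ 0.6083 -0.1808  0.0557] [ 0.6084 -0.1909  0.0557] [ 0.6093 -0.1678  0.054 ]
126 [238] [268] [ 0.6113 -0.1808  0.0649] [ 0.6118 -0.1908  0.0641] [ 0.6126 -0.168   0.0628]
134 [237] [268] [ 0.6153 -0.1808  0.0721] [ 0.6157 -0.1916  0.0715] [ 0.6167 -0.1681  0.0699]
142 [237] [268] [ 0.619  -0.1808  0.0794] [ 0.619  -0.1914  0.0795] [ 0.6196 -0.1683  0.0786]
150 [236] [268] [ 0.622  -0.1808  0.0875] [ 0.6221 -0.1921  0.0875] [ 0.6233 -0.1684  0.0857]
158 [236] [268] [ 0.6256 -0.1808  0.0945] [ 0.6254 -0.192   0.0948] [ 0.6269 -0.1685  0.0928]
166 [235] [268] [ 0.629  -0.1807  0.1015] [ 0.6297 -0.1928  0.1005] [ 0.6293 -0.1687  0.1011]
174 [235] [268] [ 0.6327 -0.1807  0.1078] [ 0.6328 -0.1927  0.1078] [ 0.6328 -0.1688  0.1078]
182 [234] [268] [ 0.6363 -0.1807  0.1142] [ 0.6355 -0.1933  0.1152] [ 0.6359 -0.1689  0.1146]
190 [234] [268] [ 0.6386 -0.1807  0.1219] [ 0.6386 -0.1932  0.1218] [ 0.6396 -0.169   0.1206]
198 [233] [267] [ 0.6423 -0.1807  0.1276] [ 0.6415 -0.1939  0.1285] [ 0.6425 -0.17    0.1274]
206 [260] [267] [ 0.6447 -0.1807  0.1346] [ 0.6462 -0.1717  0.1331] [ 0.6453 -0.1701  0.134 ]
214 [] [] [ 0.6475 -0.1807  0.141 ] [ 7.901e-01 -5.312e-01 -6.000e-04] [ 7.901e-01 -5.312e-01 -6.000e-04]
222 [232] [267] [ 0.6524 -0.1807  0.1453] [ 0.6546 -0.1946  0.1431] [ 0.6537 -0.1702  0.144 ]
230 [257] [262] [ 0.648  -0.1807  0.1579] [ 0.8211 -0.1692  0.001 ] [ 0.8211 -0.1692  0.001 ]
```

View pics/c_w1.png

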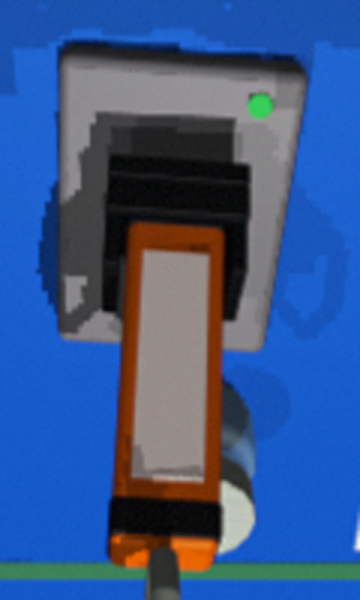

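```bash
cat >> h.py <<'E'
d=np.deg2rad
E
python3 - <<'E'
from h import *
Rm=toolR(d(-3.5),d(25)); g=np.array([.634,-.1802,.084])
for b in (.07,0):
    env.move_straight(list(g+Rm[:,2]*(.019-b)),R2q(Rm),.15)
s=env.sense(); print(s['t'],s['tool_pos'],s['ft_force'].round(2),s['torque'].round(2))
f=grab('side'); save(f,'s2'); crop('s2',245,140,365,280,4,'c_s2')
f=grab('wrist'); save(f,'w2')
E
```

```text
5.2417 [ 0.64242446 -0.18100119  0.06759578] [0.66 0.67 1.15] [-0.02  0.18  0.02]
```

View pics/c_s2.png

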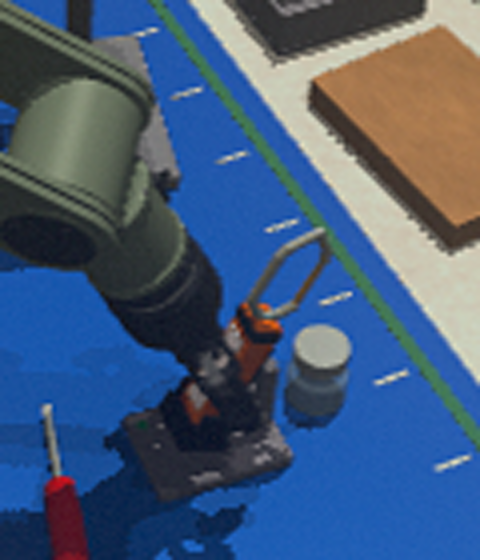

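View pics/w2.png

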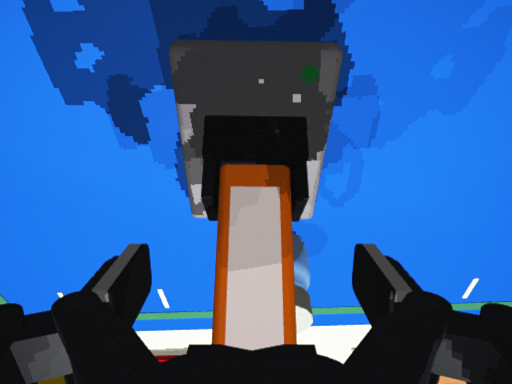

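The lamp is centred between the fingers (body 217–297, finger midpoint about 253), and the gripper body is clear of the shank. I'll grip and draw it out.

```bash
python3 - <<'E'
from h import *
env.command_gripper(0.02,100)
s=env.sense(); print(s['t'],s['tool_pos'],s['grip_width'],s['ft_force'].round(2),s['torque'].round(2))
ax=np.array([np.sin(d(25))*np.cos(d(-3.5)),np.sin(d(25))*np.sin(d(-3.5)),np.cos(d(25))])
p=s['tool_pos']
for k in (.02,.075):
    env.move_straight(list(p+ax*k),None,.1); s=env.sense(); print(s['t'],s['grip_width'],s['ft_force'].round(2),s['torque'].round(2))
env.move_straight(list(p+ax*.075+[-.05,0,.05]),None,.2)
f=grab('wrist'); save(f,'w3'); f=grab('side'); save(f,'s3'); f=grab('top'); save(f,'t3')
crop('s3',240,80,360,220,4,'c_s3'); crop('t3',270,110,370,210,5,'c_t3')
E
```

```text
5.9 [ 0.64191179 -0.18073032  0.06734159] 0.02848266343473276 [-4.46  0.72  5.85] [ 0.12  0.53 -0.02]
6.2583 0.02863826399080737 [-3.14  0.02  3.83] [ 0.03  0.64 -0.04]
6.9583 0.028790893659302225 [-1.52 -1.44 -0.02] [ 0.01  0.49 -0.08]
```

View pics/w3.png

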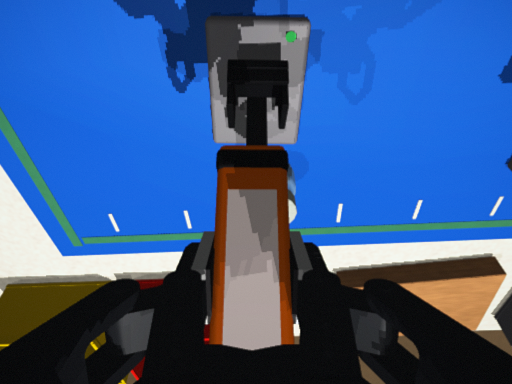

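View pics/c_s3.png

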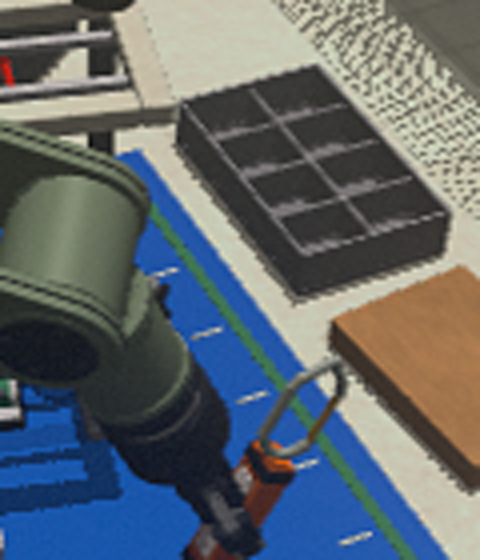

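View pics/c_t3.png

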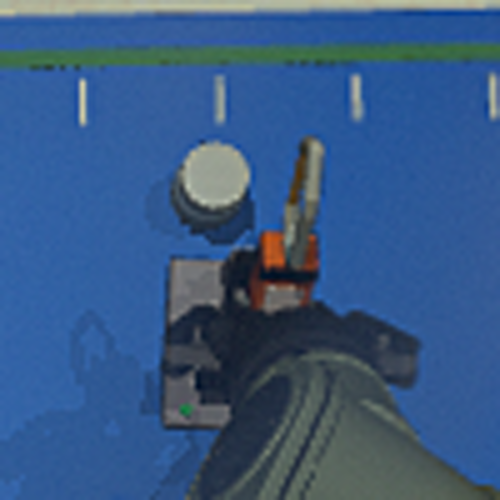

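The lamp is held and clear of the dock; its foot edge is at v≈148 in the wrist view. Now measuring its pose in the tool frame.

```bash
python3 - <<'E'
from h import *
f=load('w3'); f['T']=np.array(imaging.grab_frame('wrist')['T_tool_cam']); P=pts(f)
Q=[]
for v in range(168,340,3):
    im=f['image'][v].astype(int); 
    o=[u for u in range(208,300) if im[u,0]>1.4*im[u,2] and im[u,0]>70]
    if not o: continue
    uu=np.arange(234,280); q=P[v,uu]; Q.append(q)
    if v%15==0: print(v,o[0],o[-1],P[v,o[0]+3].round(4),P[v,o[-1]-3].round(4))
Q=np.concatenate(Q); c=Q.mean(0); u,s,vt=np.linalg.svd(Q-c); n=vt[2]; print('c',c,'n',n, 'rms',s[2]/np.sqrt(len(Q)), 'ang n in xz deg',np.rad2deg(np.arctan2(n[2],n[0])))
for u in (240,250,262):
  for v in (140,144,146,148,150,152,158): print(u,v,P[v,u].round(4),f['image'][v,u])
s=env.sense(); print(s['t'],s['tool_pos'],s['eef_rot'])
crop('w3',200,135,305,345,3,'c_w3')
E
```

```text
180 218 286 [ 0.0336 -0.0135 -0.0046] [ 0.0334  0.0124 -0.0041]
195 217 287 [ 0.0281 -0.0137 -0.0083] [ 0.0284  0.0125 -0.0091]
210 216 287 [ 0.0233 -0.0138 -0.013 ] [ 0.0234  0.0123 -0.0133]
225 216 288 [ 0.0183 -0.0136 -0.0166] [ 0.0181  0.0125 -0.0163]
240 215 288 [ 0.0136 -0.0138 -0.0204] [ 0.0137  0.0122 -0.0206]
255 215 288 [ 0.0689 -0.0008 -0.1422] [ 0.009   0.012  -0.0241]
270 214 289 [ 0.0053 -0.0136 -0.0288] [ 0.0053  0.012  -0.029 ]
285 214 289 [ 0.001  -0.0134 -0.0321] [ 0.001   0.0119 -0.0321]
300 213 290 [-0.0032 -0.0136 -0.0352] [-0.0039  0.0121 -0.0342]
315 211 292 [-0.0076 -0.0142 -0.0377] [-0.0076  0.0126 -0.0377]
330 208 292 [-0.0112 -0.0149 -0.0412] [-0.012   0.0125 -0.0402]
c [ 0.01142515  0.00112467 -0.0250516 ] n [ 0.01303387  0.99957901 -0.0259216 ] rms 0.005028143571277028 ang n in xz deg -63.30588794637734
240 140 [ 0.0253 -0.0115  0.1787] [132 130 134]
240 144 [ 0.0192 -0.0121  0.1942] [ 36  91 194]
240 146 [ 0.046  -0.0058  0.0069] [80 33 20]
240 148 [ 0.0454 -0.0058  0.0055] [84 36  8]
240 150 [ 0.0448 -0.0057  0.0035] [15 12  9]
240 152 [ 0.044  -0.0057  0.0033] [ 7  7 10]
240 158 [ 0.0418 -0.0056  0.0011] [10  9 11]
250 140 [ 0.0342 -0.0018  0.1132] [11 10 12]
250 144 [ 0.0316 -0.0018  0.1105] [15 12 11]
250 146 [ 0.0459 -0.0014  0.0081] [76 31  6]
250 148 [ 0.0452 -0.0014  0.0064] [83 33  4]
250 150 [ 0.0448 -0.0014  0.004 ] [22 13 10]
250 152 [ 0.0441 -0.0014  0.0029] [ 8 10 10]
250 158 [ 0.0418 -0.0014  0.0013] [6 8 8]
262 140 [0.0341 0.0072 0.1139] [11 10 12]
262 144 [0.0315 0.0071 0.1114] [12  6  8]
262 146 [0.0461 0.0039 0.0063] [74 31  4]
262 148 [0.0453 0.0039 0.0062] [82 34  4]
262 150 [0.0445 0.0038 0.0055] [20 11  6]
262 152 [0.0441 0.0038 0.0027] [7 8 9]
262 158 [0.0418 0.0037 0.0013] [7 5 5]
7.6583 [ 0.62338563 -0.18223263  0.18352809] [ 0.21528558  0.02981105  0.97607758 -0.00599746]
```

View pics/c_w3.png

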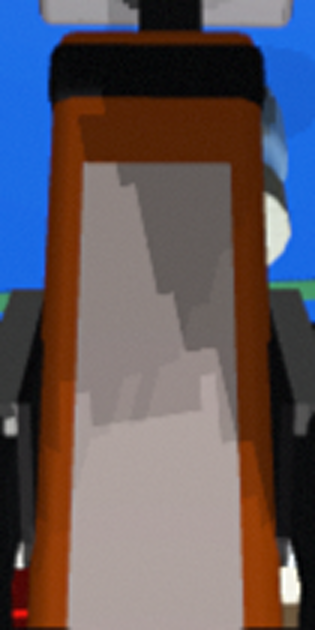

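```bash
cat >> h.py <<'E'
S0=np.array([.597,.205,0]); SY=d(-14)
def st(x,y,z): 
    c,s=np.cos(SY),np.sin(SY); return S0+np.array([c*x-s*y,s*x+c*y,z])
E
python3 - <<'E'
from h import *
for n,b,o in (('top0',(145,150,215,200),'e_top'),('side0',(200,75,290,130),'e_side')):
    f=load(n); s=8; im=cv2.imread(f'pics/{n}.png')[b[1]:b[3],b[0]:b[2]]
    im=cv2.resize(im,None,fx=s,fy=s,interpolation=cv2.INTER_CUBIC); im2=im.copy()
    for e,c in ((-.01,(255,0,0)),(0,(0,255,255)),(.01,(0,255,0))):
        a=[tuple(int(t) for t in ((q-np.array(b[:2])+.5)*s)) for q in proj(f,[st(e,-.03,.25),st(e,.03,.25)])]
        a2=[tuple(int(t) for t in ((q-np.array(b[:2])+.5)*s)) for q in proj(f,[st(e,-.03,.312),st(e,.03,.312)])]
        cv2.line(im2,a[0],a[1],c,1); cv2.line(im2,a2[0],a2[1],c,1)
    im=cv2.convertScaleAbs(im,alpha=1.8,beta=20)
    cv2.imwrite(f'pics/{o}.png',im); cv2.imwrite(f'pics/{o}l.png',im2)
E
```

```text
(no output)
```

View pics/e_top.png

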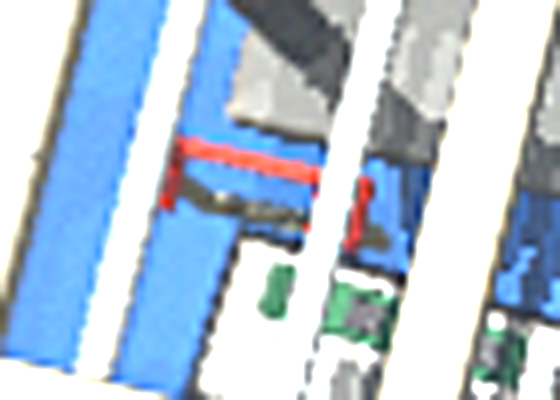

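View pics/e_topl.png

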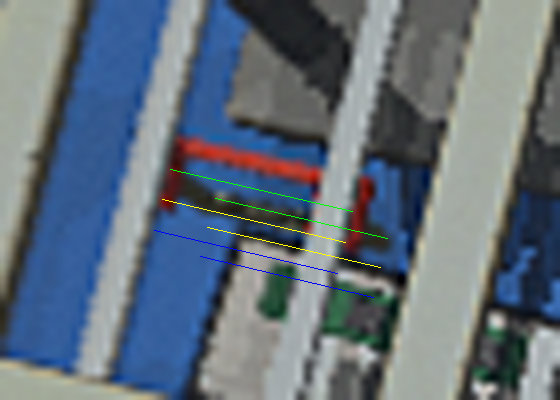

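View pics/e_sidel.png

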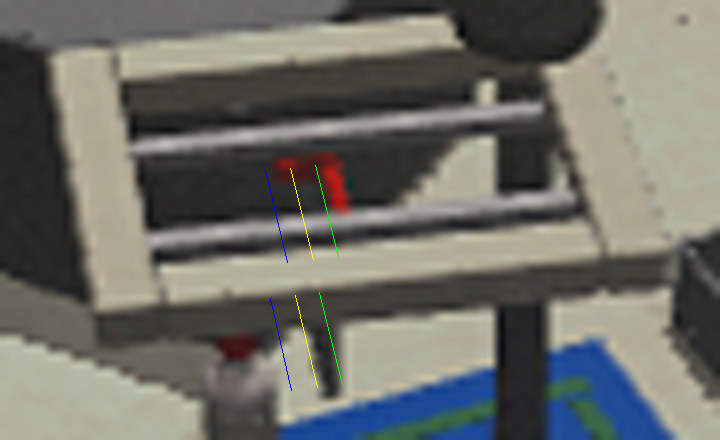

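The overlays put the eye's bar at about stand x = +9 mm: the dark bar at (240..385, 205..240) in the top crop lies on the +10 line, and the side crop agrees. Next, plan the poses.

```bash
cat >> h.py <<'E'
TH=d(50.3)
# lamp axes in tool
LZ=np.array([-np.sin(TH),0,-np.cos(TH)]); LX=np.array([-np.cos(TH),0,np.sin(TH)]); LY=np.cross(LZ,LX)
RL=np.stack([LX,LY,LZ],1); OL=np.array([.0385,-.0006,.0151])
def tcp_for(lampx,lampz,target,Rt):
    """TCP so lamp point (lampx,0,lampz) is at target"""
    return np.asarray(target)-Rt@(OL+RL@np.array([lampx,0,lampz]))
E
python3 - <<'E'
from h import *
print(LY)
bar=st(.009,.002,.25)
for yaw in (-14,-10,-6):
  for al in (40,42,44,46):
    Rt=toolR(d(yaw),d(al)); out=[]
    for lx,lz in ((.157,.16),(.062,.16),(.027,.16),(.002,.16),(.005,.192),(0,.195)):
        r=env.solve_ik(list(tcp_for(lx,lz,bar,Rt)),R2q(Rt)); out.append(None if r is None else np.round(r,2).tolist())
    print(yaw,al,out if al==42 else [o is not None for o in out])
Rt=toolR(d(-14),d(42)); L=Rt@RL; print('lamp z',L[:,2],'pre',tcp_for(.157,.16,bar,Rt))
for p in ([.40,.0,.2],[.42,.05,.2],[.40,-.1,.25]):
  print(p,env.solve_ik(p,R2q(Rt)))
print(env.sense()['joint_pos'].round(2))
E
```

```text
[0. 1. 0.]
-14 40 [True, True, True, True, True, True]
-14 42 [[0.65, 0.02, 2.13, -0.92, 0.71, -0.04], [0.48, 0.15, 2.03, -0.93, 0.58, -0.15], [0.43, 0.2, 1.98, -0.93, 0.55, -0.19], [0.4, 0.24, 1.94, -0.92, 0.53, -0.22], [0.41, 0.29, 1.96, -1.03, 0.49, -0.09], [0.4, 0.3, 1.96, -1.04, 0.49, -0.08]]
-14 44 [True, True, True, True, False, False]
-14 46 [True, False, False, False, False, False]
-10 40 [True, True, True, True, True, True]
-10 42 [[0.6, -0.04, 2.18, -0.91, 0.63, -0.13], [0.44, 0.12, 2.06, -0.91, 0.51, -0.24], [0.4, 0.17, 2.01, -0.9, 0.48, -0.28], [0.37, 0.22, 1.97, -0.89, 0.46, -0.32], [0.38, 0.27, 1.99, -1.02, 0.42, -0.16], [0.37, 0.28, 1.98, -1.03, 0.42, -0.16]]
-10 44 [True, True, True, True, False, False]
-10 46 [False, False, False, False, False, False]
-6 40 [True, True, True, True, True, True]
-6 42 [[0.54, -0.09, 2.23, -0.88, 0.55, -0.26], [0.4, 0.09, 2.09, -0.87, 0.44, -0.36], [0.36, 0.15, 2.03, -0.85, 0.41, -0.4], [0.34, 0.2, 1.99, -0.84, 0.4, -0.44], [0.35, 0.25, 2.01, -1.0, 0.35, -0.26], [0.34, 0.26, 2.01, -1.01, 0.35, -0.25]]
-6 44 [True, True, True, True, False, False]
-6 46 [False, False, False, True, False, False]
lamp z [ 0.1400682  -0.03492293  0.98952579] pre [0.45116738 0.24403975 0.15132281]
[0.4, 0.0, 0.2] None
[0.42, 0.05, 0.2] [ 0.06855101 -0.51764608  2.40120273 -0.38301036  0.58373112 -1.01052858]
[0.4, -0.1, 0.25] [-0.68918846 -0.74880074  2.39436502  0.3922886   0.85285708 -2.17699596]
[-0.51  0.17  1.75  0.25  0.84 -2.15]
```

```bash
python3 - <<'E'
from h import *
Rt=toolR(d(-14),d(42)); bar=st(.009,.002,.25)
s=env.sense(); p=s['tool_pos']
env.move_straight([.56,-.16,.22],None,.25)
env.reach([.42,.05,.2],R2q(Rt))
s=env.sense(); print(s['t'],s['tool_pos'])
try: env.move_straight(list(tcp_for(.157,.16,bar,Rt)),R2q(Rt),.15)
except env.PlanningError as e: print('PE',e)
s=env.sense(); print(s['t'],s['tool_pos'],s['ft_force'].round(2),s['torque'].round(2),s['grip_width'])
for n in ('side','top','wrist'):
    f=grab(n); save(f,n+'4')
E
```

```text
9.175 [0.42103575 0.05001858 0.2007282 ]
10.675 [0.45120134 0.2433318  0.15137922] [ 0.29  0.78 -2.27] [ 0.15  0.47 -0.04] 0.028779509148317704
```

```bash
python3 - <<'E'
from h import *
Rt=toolR(d(-14),d(42)); s=env.sense(); Rt=q2R(s['eef_rot']).as_matrix()
def L(x,y,z): return s['tool_pos']+Rt@(OL+RL@np.array([x,y,z]))
for n,b,k in (('side4',(150,60,310,220),5),('top4',(120,130,260,260),5)):
    f=load(n); im=cv2.imread(f'pics/{n}.png')[b[1]:b[3],b[0]:b[2]]; im=cv2.resize(im,None,fx=k,fy=k,interpolation=cv2.INTER_CUBIC)
    pl=[(-.02,0,.13),(-.02,0,.18),(0,0,.2),(.02,0,.18),(.02,0,.13)]
    q=[tuple(int(t) for t in ((proj(f,[L(*a)])[0]-b[:2]+.5)*k)) for a in pl]
    for a,c in zip(q,q[1:]): cv2.line(im,a,c,(255,0,255),1)
    cv2.imwrite(f'pics/o_{n}.png',im)
E
```

```text
(no output)
```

View pics/o_side4.png

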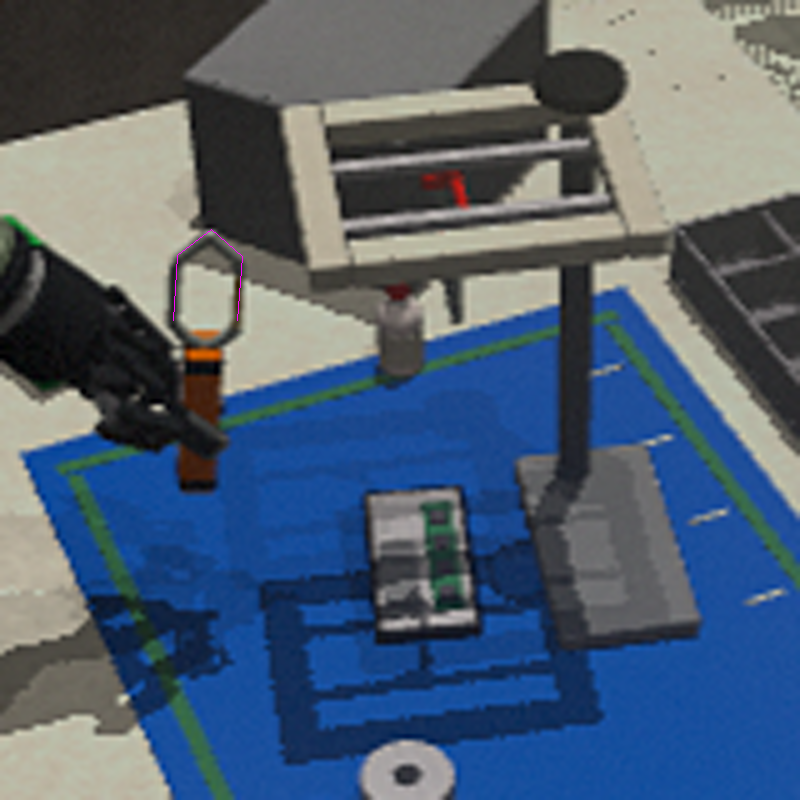

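View pics/o_top4.png

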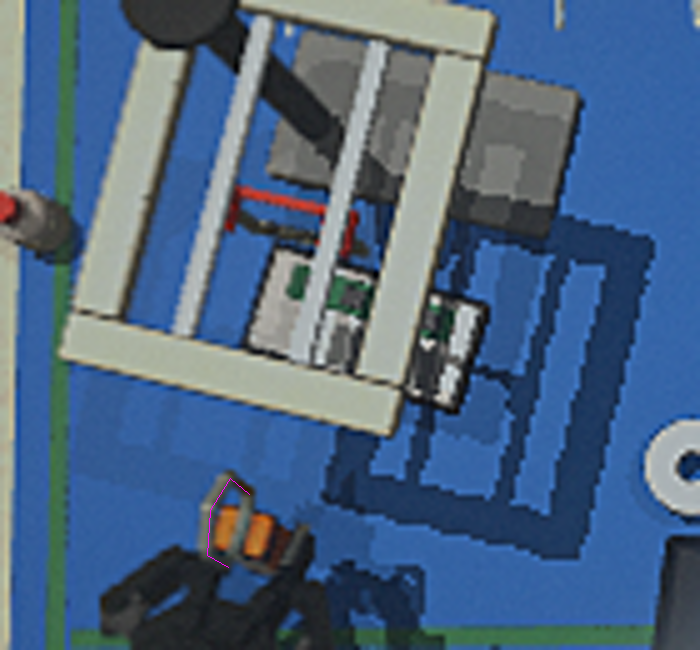

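View pics/wrist4.png

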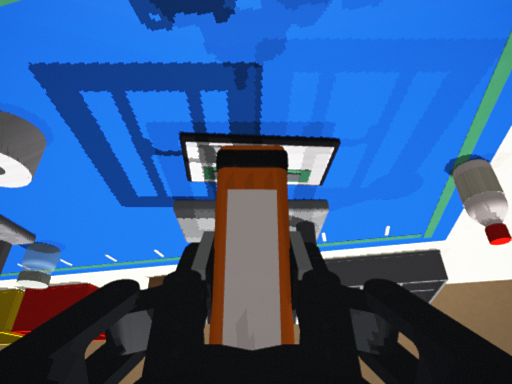

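The hook overlay fits in both views, but the real apex at (210,240) in the side crop looks slightly lower than predicted (212,232). I'll zoom in on that.

```bash
python3 - <<'E'
from h import *
s=env.sense(); Rt=q2R(s['eef_rot']).as_matrix()
def L(x,y,z): return s['tool_pos']+Rt@(OL+RL@np.array([x,y,z]))
outs=[]
for n,b in (('side4',(175,98,215,158)),('top4',(150,215,190,255))):
    k=10
    f=load(n); im=cv2.imread(f'pics/{n}.png')[b[1]:b[3],b[0]:b[2]]; im=cv2.resize(im,None,fx=k,fy=k,interpolation=cv2.INTER_NEAREST); im2=im.copy()
    pl=[(-.02,0,.13),(-.02,0,.18),(0,0,.2),(.02,0,.18),(.02,0,.13)]
    q=[tuple(int(t) for t in ((proj(f,[L(*a)])[0]-b[:2]+.5)*k)) for a in pl]
    for a,c in zip(q,q[1:]): cv2.line(im2,a,c,(255,0,255),1)
    bx=[(-.012,y,0) for y in (-.015,.015)]+[(-.012,y,.116) for y in (.015,-.015)]
    q=[tuple(int(t) for t in ((proj(f,[L(*a)])[0]-b[:2]+.5)*k)) for a in bx]
    for a,c in zip(q,q[1:]+q[:1]): cv2.line(im2,a,c,(0,255,255),1)
    cv2.imwrite(f'pics/z_{n}.png',np.hstack([im,im2]))
E
```

```text
(no output)
```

View pics/z_side4.png

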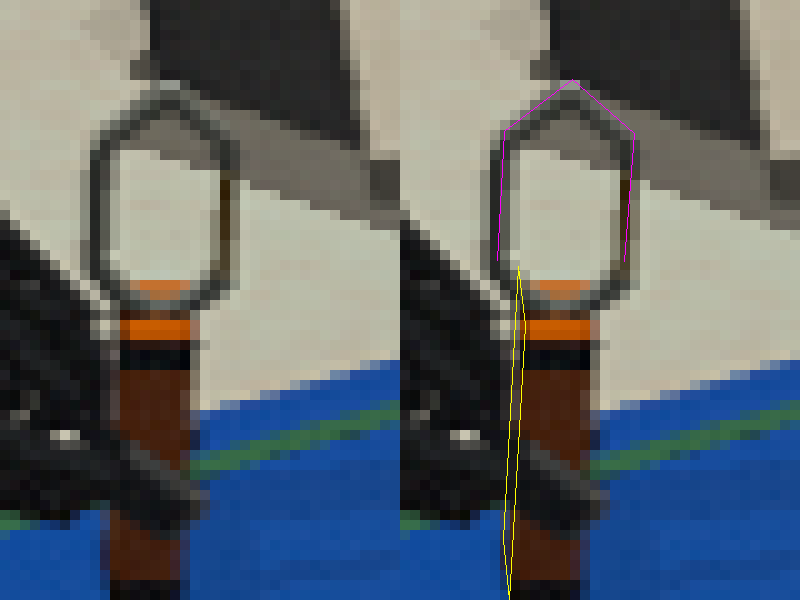

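View pics/z_top4.png

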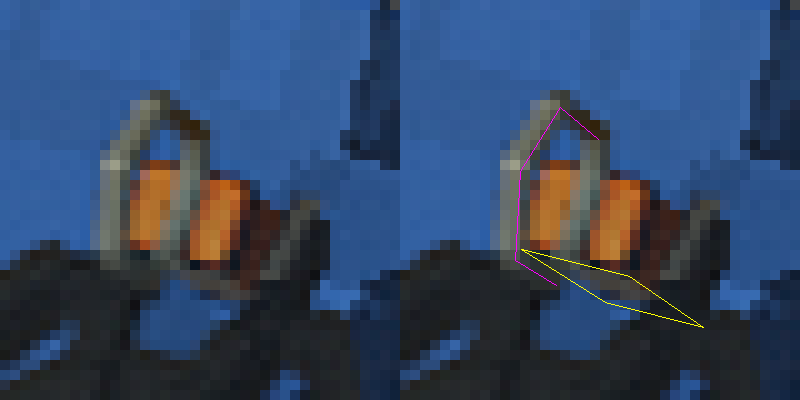

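Actual hook is about 1–1.5 px (3–4 mm) below the prediction in the side view and 0.8 px to the left in the top view. I'll correct the hand offset by that, aim the bar at lamp z = 157 and creep in.

```bash
cat >> h.py <<'E'
OL=np.array([.0405,.001,.0155])
RT=toolR(d(-14),d(42)); BAR=st(.009,.002,.25); LW=RT@RL
def go(lx,lz,v=.05): env.move_straight(list(tcp_for(lx,lz,BAR,RT)),R2q(RT),v)
def fl(s): return LW.T@s['ft_force']
E
python3 - <<'E'
from h import *
go(.157,.157); go(.06,.157,.1); env.wait(.2)
s=env.sense(); b=s['ft_force'].copy(); np.save('b.npy',b); tb=s['torque'].copy(); np.save('tb.npy',tb)
print(s['t'],b.round(2),(LW.T@b).round(2))
lx=.06
while lx>.012:
    lx-=.002; go(lx,.157,.04); s=env.sense(); df=LW.T@(s['ft_force']-b); dt=LW.T@(s['torque']-tb)
    print(round(lx,3),round(s['t'],2),df.round(2),dt.round(3))
    if df[0]<-1.2 or abs(dt[1])>.15 or np.linalg.norm(df)>6: break
for n in ('side','top'):
    f=grab(n); save(f,n+'5')
crop('side5',195,75,275,165,8,'c_side5'); crop('top5',150,160,210,220,10,'c_top5')
E
```

```text
12.3917 [ 0.11  0.01 -1.54] [ 0.32  0.04 -1.51]
0.058 12.64 [-0.38 -0.14 -0.8 ] [ 0.018  0.007 -0.008]
0.056 12.89 [-0.09  0.69 -0.39] [ 0.    -0.037  0.016]
0.054 13.14 [ 0.41 -0.3  -0.69] [ 0.023  0.006 -0.016]
0.052 13.39 [-0.35  0.52 -0.24] [-0.003 -0.02  -0.026]
0.05 13.64 [-0.69 -0.18 -0.1 ] [-0.034 -0.064 -0.095]
0.048 13.89 [-0.49  0.45 -0.04] [-0.013 -0.017  0.019]
0.046 14.14 [ 0.16 -0.26 -0.61] [ 0.04  -0.025 -0.005]
0.044 14.39 [0.98 0.42 0.23] [-0.012 -0.014  0.038]
0.042 14.64 [ 1.04 -0.93  0.54] [ 0.008 -0.005 -0.02 ]
0.04 14.89 [-0.29  0.1   0.51] [ 0.009 -0.083  0.006]
0.038 15.14 [-0.04 -0.12 -0.71] [ 0.02  -0.025  0.014]
0.036 15.39 [-0.13  0.38 -0.27] [-0.036 -0.013  0.026]
0.034 15.64 [-0.09 -0.58 -0.92] [-0.05 -0.02  0.02]
0.032 15.89 [ 0.5   0.16 -0.48] [-0.026 -0.038 -0.01 ]
0.03 16.14 [-0.15  0.27 -0.29] [-0.02  -0.043 -0.013]
0.028 16.39 [-1.85  0.34 -0.39] [ 0.019 -0.021  0.04 ]
```

View pics/c_side5.png

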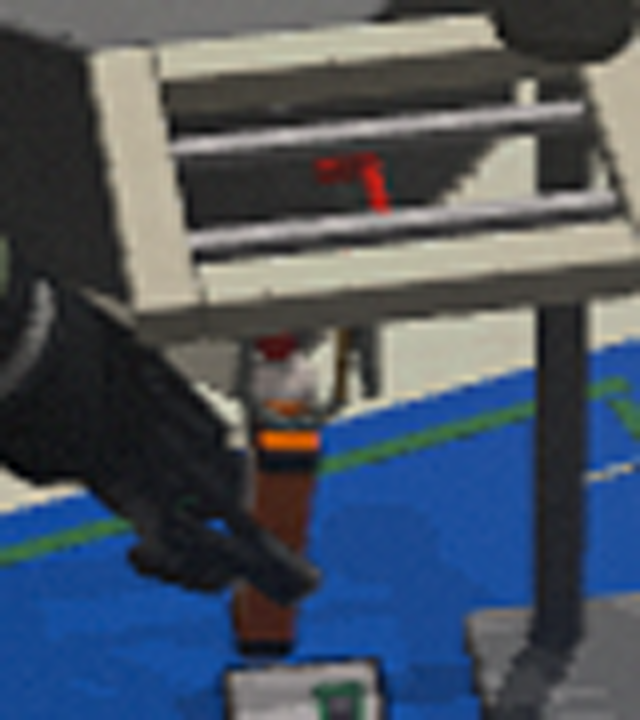

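View pics/c_top5.png

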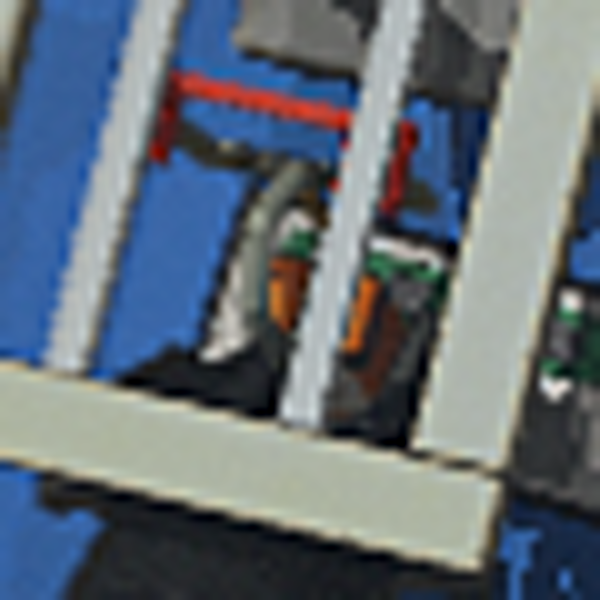

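The gate at (345,360) in the side crop sits just before the eye's upright, and in the top crop the hook is mid-bar. I'll continue pressing with averaged force readings.

```bash
cat >> h.py <<'E'
def avg(n=6):
    F=[];T=[]
    for _ in range(n):
        env.wait(.03); s=env.sense(); F.append(s['ft_force']);T.append(s['torque'])
    return LW.T@(np.mean(F,0)-np.load('b.npy')),LW.T@(np.mean(T,0)-np.load('tb.npy')),s
E
python3 - <<'E'
from h import *
lx=.028
while lx>.0141:
    df,dt,s=avg(); print(round(lx,3),round(s['t'],2),df.round(2),dt.round(3))
    if np.linalg.norm(df)>8: break
    lx-=.002; go(lx,.157,.04)
E
```

```text
0.028 16.69 [-1.81  0.31 -0.97] [-0.008  0.067  0.009]
0.026 17.14 [-1.68  0.18 -1.47] [0.008 0.095 0.005]
0.024 17.59 [-2.05 -0.31 -1.5 ] [-0.047  0.125  0.004]
0.022 18.04 [-2.15 -0.42 -0.68] [-0.011  0.012 -0.041]
0.02 18.49 [-3.32  0.08 -0.5 ] [ 0.002 -0.058  0.004]
0.018 18.94 [-2.98  0.81 -0.3 ] [-0.011  0.002  0.088]
0.016 19.39 [-2.9   0.71 -1.36] [-0.003  0.059  0.064]
```

Contact came at commanded x ≈ 28.5, and the force is following the gate spring (1.7→3 N). I'll press to about 20 mm and look again.

```bash
python3 - <<'E'
from h import *
for lx in (.013,.0105,.0085):
    go(lx,.157,.04); df,dt,s=avg(); print(lx,round(s['t'],2),df.round(2),dt.round(3))
    if np.linalg.norm(df)>10: break
for n in ('side','top'):
    f=grab(n); save(f,n+'6')
crop('side6',195,75,275,165,8,'c_side6'); crop('top6',150,160,210,220,10,'c_top6')
E
```

```text
0.013 20.09 [-3.02  0.02 -1.51] [0.003 0.103 0.003]
0.0105 20.54 [-2.66  0.09 -2.22] [-0.004  0.194  0.073]
0.0085 20.99 [-2.85  0.46 -2.9 ] [0.    0.243 0.062]
```

View pics/c_side6.png

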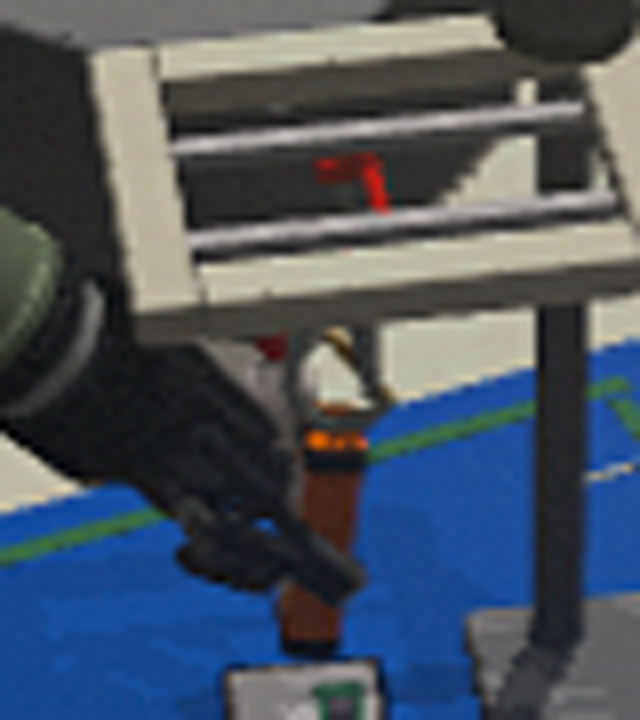

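View pics/c_top6.png

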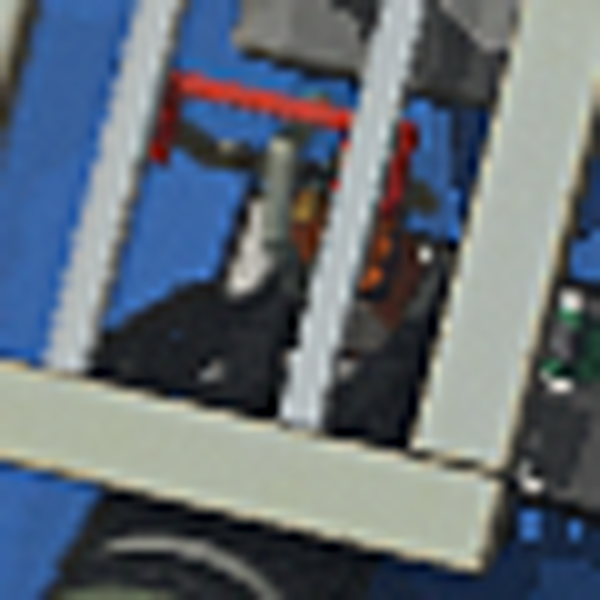

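Gate is tilted open in the side view, from (345,345) down to (385,400), and the carriage hasn't moved. Now lowering along the lamp axis.

```bash
python3 - <<'E'
from h import *
lz=.157
while lz<.1841:
    lz+=.003; go(.0085-max(0,lz-.172)*.4,lz,.04); df,dt,s=avg(4); print(round(lz,3),round(s['t'],2),df.round(2),dt.round(3))
    if np.linalg.norm(df)>9: break
for n in ('side','top'):
    f=grab(n); save(f,n+'7')
crop('side7',195,75,275,165,8,'c_side7'); crop('top7',150,160,210,220,10,'c_top7')
E
```

```text
0.16 21.48 [-2.77  0.56 -2.81] [-0.002  0.204  0.087]
0.163 21.86 [-1.98  0.41 -1.79] [0.009 0.092 0.065]
0.166 22.24 [-1.82  0.16 -1.62] [0.011 0.104 0.047]
0.169 22.62 [-1.58  0.22 -2.6 ] [0.01  0.217 0.044]
0.172 23.01 [-1.04  0.46 -3.79] [0.011 0.397 0.048]
0.175 23.39 [ 0.26  0.51 -0.46] [-0.022 -0.037  0.03 ]
0.178 23.77 [ 0.25  0.01 -0.36] [-0.004 -0.047  0.011]
0.181 24.16 [-0.04  0.16 -0.44] [ 0.012 -0.032  0.008]
0.184 24.54 [ 0.4 -0.1 -0.3] [-0.019  0.011 -0.003]
0.187 24.93 [-0.33  0.07  0.14] [ 0.006  0.035 -0.016]
```

View pics/c_side7.png

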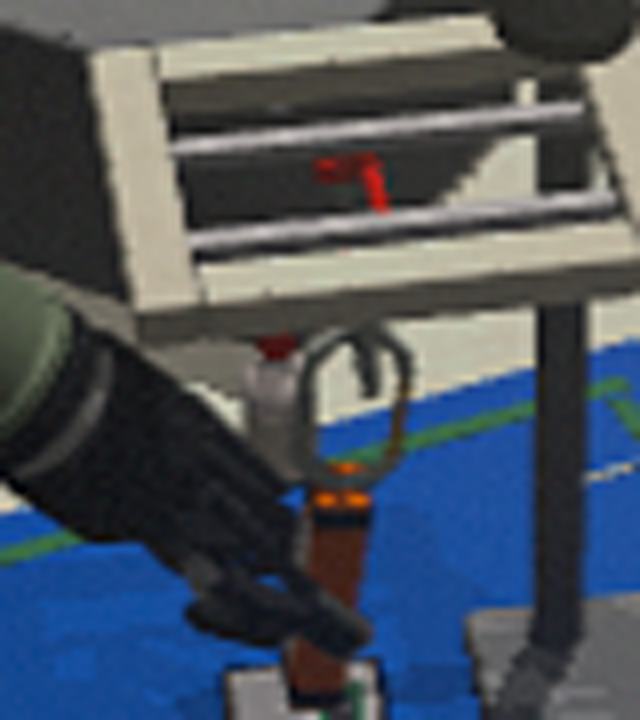

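View pics/c_top7.png

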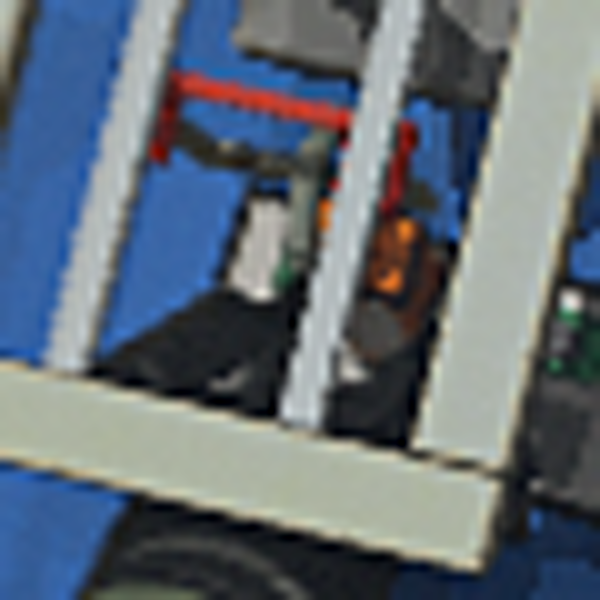

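It snapped: the 4 N load dropped to zero at z = 0.175. The side view shows the bar inside the closed hook, with the gate as a brown line at (405,400). Next, lower until the crown takes the weight.

```bash
python3 - <<'E'
from h import *
lz=.187
while lz<.2:
    lz+=.0012; go(.0015,lz,.04); df,dt,s=avg(4); print(round(lz,4),round(s['t'],2),df.round(2),dt.round(3))
    if df[2]>1.3 or np.linalg.norm(df)>4: break
E
```

```text
0.1882 25.41 [-0.37  0.3   0.88] [ 0.007 -0.228  0.011]
0.1894 25.79 [-1.9  -1.28  6.35] [ 0.064 -0.852 -0.087]
```

```bash
python3 - <<'E'
from h import *
go(.0015,.1886,.02); df,dt,s=avg(4); print(round(s['t'],2),df.round(2),dt.round(3))
env.command_gripper(.08,20); s=env.sense(); print(s['t'],s['grip_width'],s['ft_force'])
f=grab('side'); save(f,'side8'); f=grab('wrist'); save(f,'wrist8'); crop('side8',195,75,275,165,8,'c_side8')
E
```

```text
26.18 [-1.75 -0.02  5.88] [ 0.008 -0.794 -0.015]
26.725 0.07991784475121906 [ 0.30676035  0.41779348 -0.19260245]
```

View pics/c_side8.png

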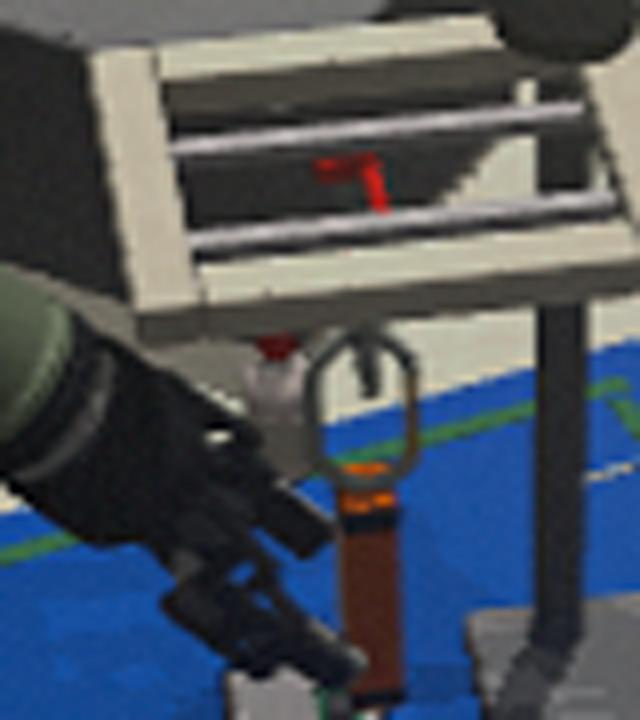

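View pics/wrist8.png

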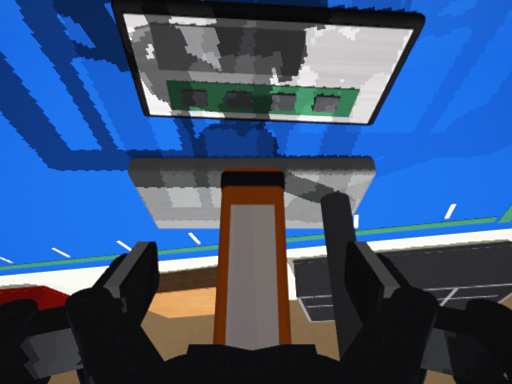

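The lamp hangs on the eye, between the open fingers with room on both sides. Withdrawing along the tool axis, then back.

```bash
python3 - <<'E'
from h import *
p=env.sense()['tool_pos']; X=np.array([np.cos(SY),np.sin(SY),0])
q=p-RT[:,2]*.07; env.move_straight(list(q),None,.15)
s=env.sense(); print(s['t'],s['ft_force'].round(2))
for L in (.14,.11,.08,.05):
    try: env.move_straight(list(q-X*L),None,.2); print(L);break
    except env.PlanningError as e: print(L,e)
env.wait(4)
f=grab('side'); save(f,'side9'); env.wait(1.5); f=grab('side'); save(f,'side10');f=grab('wrist'); save(f,'wrist10'); f=grab('top'); save(f,'top10')
a=load('side9')['image'].astype(int)-load('side10')['image']; print('diff',abs(a[80:190,190:300]).max(), env.sense()['t'],env.sense()['tool_pos'])
crop('side10',195,75,275,165,8,'c_side10')
E
```

```text
27.4417 [-0.41 -0.13  0.9 ]
0.14
diff 15 33.9917 [0.41593519 0.25114084 0.15416657]
```

View pics/c_side10.png

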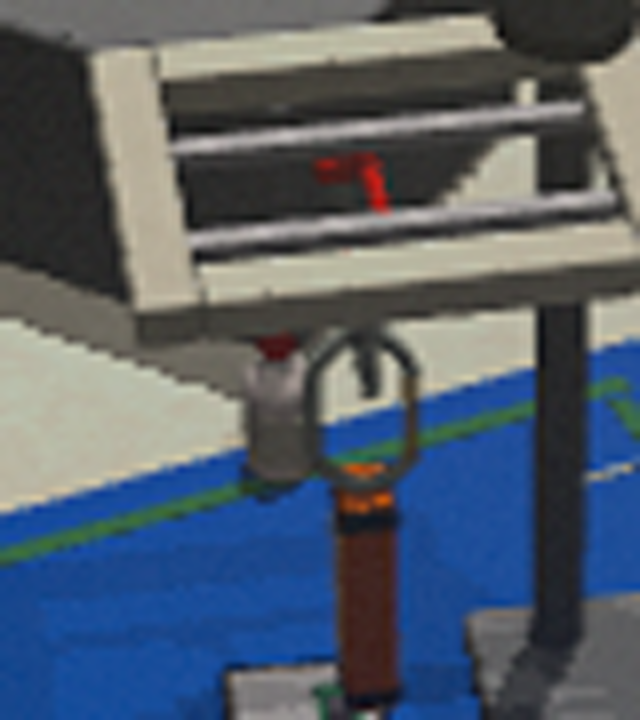

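View pics/wrist10.png

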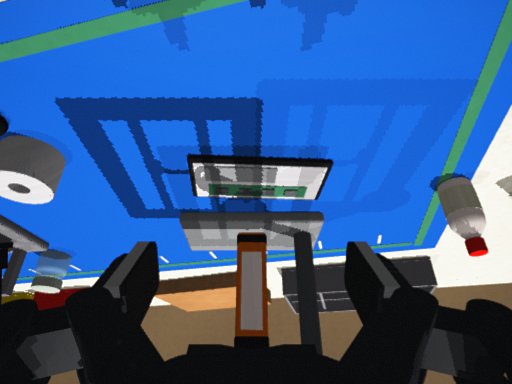

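View pics/top10.png

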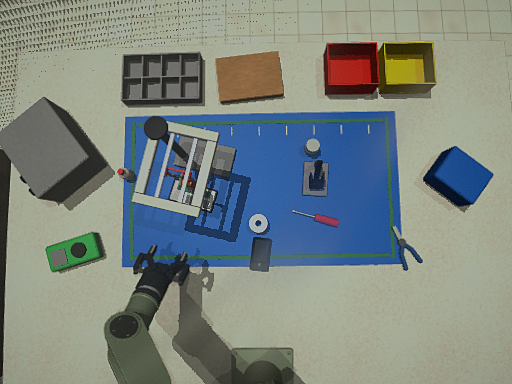

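The lamp hangs upright with its gate shut (side crop 405,410), and everything else is in place. I'll wait for the last of the swing, then hand in.

```bash
python3 - <<'E'
from h import *
env.wait(5)
a=grab('side'); env.wait(.4); b=grab('side'); env.wait(.3); c=grab('side')
R_=slice(110,165),slice(228,252)
for x,y in ((a,b),(b,c)): 
    dd=abs(x['image'].astype(int)-y['image']); print(dd[R_].max(), dd[200:300,400:].max())
print(env.sense()['t'])
env.finish_job()
E
```

```text
10 18
11 20
39.8417
the job is handed in; nothing more can be done
```

The orange lamp is clipped onto the eye under the bench light and hanging still. I handed the job in at about 40 s of the 64 s allowed; it reported no verdict.

- **Taking it out:** I gripped the lamp about 53 mm from its foot end, drew it out along its own axis and brought it in under the frame.
- **Clipping on:** The gate met the bar and opened at about 3 N. While I lowered the hook, the load peaked at about 4 N and dropped to zero as the gate snapped shut behind the bar.
- **Seating:** I pressed about 6 N more than needed when the crown settled on the bar. It barely eased when I backed off slightly, so I let go under that load. That was the highest force I read at the eye, well under 25 N.
- **Last checks:** The pictures show the bar inside the shut hook and the lamp upright. Between frames the lamp area changed no more than the background noise. The carriage, handset and other items look unmoved, and the arm is well clear.
- **What disagreed:** Before contact, the hook sat 3–4 mm lower in the side view than my wrist-camera estimate. I corrected for this, and contact came within about 1.5 mm of the expected spot.

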